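# Lock the drip-line strainer and put the water back on

## Robot

A 6-joint arm with a two-finger parallel gripper is mounted at the origin on the work surface. World frame = base frame: x ahead of the robot, y to its left, z up, the work surface at z = 0. Lengths are in m, angles in rad, forces in N, time in s.
With the tool pointing down it reaches from about 0.3 to 0.95 m from the base axis. Payload 3.1 kg.
Tool frame: the origin (TCP) lies at the very end of the fingers, on their centre line; the grasp point (between the pads) lies behind it (ctrl.tcp_to_grasp is the z of the grasp point in the tool frame, in m); z points along the fingers, y is the direction in which the jaws open and shut (so a half turn about z gives the same grasp; the last joint's range is limited). The gripper opens to 85 mm and grips with 20 to 120 N. Pads are 22 mm wide; open, the fingers measure 114 mm over their backs; the gripper's body (76 mm by 85 mm) begins 54 mm behind the grasp point. The pads swing forward as they close: fully open they stand 13 mm farther back than shut.
Start: joints at [1.115, 0.308, 1.634, -0, 1.2, -0.07], TCP at [0.235, 0.579, 0.231] pointing down, gripper open.
Joint ranges: [-3.06, 3.06], [-0.79, 1.96], [0.05, 2.63], [-1.19, 4.34], [0.05, 2.64], [-2.94, 2.94]. Speed limits (rad/s): [2.79, 2.79, 3.14, 3.14, 3.14, 3.14].

## Interface

Orientations are given as a unit quaternion [w, x, y, z].
In Python, from workcell import telemetry, vision, ctrl gives the robot as it stands.
- The arm moves only by the shell command python3 -m crank 'ROWS' [FORCE]. ROWS is text: rows parted by semicolons, each of 7 numbers parted by spaces: the turn, a rotation vector about the world's x, y, z in rad, then the shift along the world's x, y, z in m, then the closure, from 0 (fully open) to 1 (shut). A call has 1 to 12 rows; each row shifts and turns the commanded pose from where the row before left it; what a row does not reach is not made up. A row lasts 1/12 s, in which the tool goes at most 41.7 mm and 7.16 degrees, less where a joint would pass 70% of its speed; a pose out of reach is approached as far as the arm can. A call is refused whole if a number of a shift passes 0.0417 or a number of a turn 0.125, either way. A call with a gripper value outside its range is refused whole. The fingers move at their own pace and stop on an object; FORCE is the grip in N (left out, the last holds). Time passes only in rows, so rows that do not move let the fingers close. It gives the time, the measured TCP pose, the force and the opening at its end, in the units of the state.
- telemetry.read_state(): the state, without advancing time (a new reading comes with each control period).
- vision.camera(name): name is "side" or "top" or "wrist"; returns a dict with "image" (384x512x3 uint8, red, green, blue), "mtx" (3x3 intrinsics, pixels), "eye" and "rotation" of the camera in the world. Camera axes: x right, y up, looking along -z (the intrinsics and any distortion apply to the point x, -y, -z); pixel columns grow to the right and rows downward; lengths in m; the calibration is good to about 2 mm. A picture is of the moment at which its call begins. There is no depth.
- ctrl.hand_in(): hands the job in, once; it reports no verdict.
The state is a dict: "clock": time; "q": joint angles; "qvel": joint speeds; "joint_torque": joint torques, N m; "tool_pos": TCP position; "tcp_rot": TCP orientation; "ft_force": force on the tool from outside, world axes, zero at the start; "ft_torque": the same for the moment, N m; "opening": finger opening in m.
Only numpy, scipy, OpenCV 4.12 (cv2) and the standard library are available. Lean on these libraries where they do the work, as an engineer would, in place of code of your own. Each camera call takes 0.05 s, during which the arm holds its last target.

## Task

The basket strainer on the greenhouse bench has been cleaned and its lid is back in place, but the lock collar is still undone. Turn the collar clockwise until its two lugs line up with the index bars on the pot, not short of them and not past them; only then open the ball valve beside it fully, so its handle lies along the pipe. Leave the plant, bottle, spare pot and brush where they are.

Things in the scene. Friction and masses are not known exactly. Their poses are not given: they have to be found in the camera images.
- unit: Strainer unit, fixed to the bench: plate 150 x 480 x 8 mm with, in line along y at 75 mm height, a hose and ball valve (-y side), the round grey strainer pot with clear lid (middle), a gauge (up to 145 mm high, 150 mm from the pot's axis) and a hose (+y side). Origin: bench level under the pot's axis; z up, y along the pipe from valve to gauge, x across it.
- pot_axis (a point): Point on the vertical axis of pot and collar, level with the top of the collar's ring, 134 mm above the bench. Axes as the unit's.
- mark_a (a point): Top of the pot's index bar on the unit's -x side: a fixed grey ear 22 mm long (radially) x 16 mm wide with a white line along it, just outside the collar, 78 mm from the pot's axis, 124 mm above the bench.
- mark_b (a point): The same index bar on the opposite, +x side of the pot.
- collar (a joint): Lock collar: black ring, 128 mm outside, 97 mm inside, with two opposite upright lugs. Its angle about the pot's axis, rad: 0 = lugs exactly at the index bars (A at A, B at B), locked; positive = anticlockwise from above, undone, stop at 1.2; negative = clockwise past the mark, stop at -0.25. Starts at 0.65 to 1.15. Friction 0.25 N m; stays where it is left.
- lug_a (a point): Centre of the upstanding part of the collar's lug A (the one towards the robot once locked), 55 mm from the pot's axis, 154 mm above the bench. Upright block 28 mm long radially, 14 mm thick tangentially, 40 mm above the ring (top at 174 mm), a white line along its top. Site x radial (-x outward at lug A), y tangential; turns with the collar.
- lug_b (a point): The same for the opposite lug B (+x points outward).
- valve (a joint): Angle of the ball valve's handle about its vertical stem, rad. 0: across the pipe, shut (stop); 1.571: along the pipe, fully open (stop); grows anticlockwise from above. Starts at 0 to 0.2. Friction 0.15 N m; stays where it is left.
- valve_grip (a point): Centre of the valve handle's bar, on the stem axis, 132 mm above the bench, 205 mm from the pot's axis on the unit's -y side. Black bar 86 mm long (point's x axis), 12 mm thick (y), 34 mm high (115 to 149 mm above the bench); a hub 30 mm wide beneath it reaches 119 mm, the valve body 102 mm.
- seedling: Bystander: a bean seedling in a dark green pot 120 mm wide, 115 mm high on a saucer 140 mm wide, soft leaves up to 270 mm high and 75 mm out. Origin: centre of its underside.
- nutrient: Bystander: a white bottle, 68 mm wide, 170 mm high. Origin: centre of its underside.
- spare_pot: Bystander: an empty small terracotta pot, 84 mm wide at the rim, 75 mm high. Origin: centre of its underside.
- brush: Bystander: a cleaning brush 180 mm long lying on the bench.

How it is judged:
By the outcome, as a careful person would: the job done as asked, in the order asked, and still so for the second after the job is handed in, with the robot touching nothing.
It also fails if it takes over 58 s, if anything falls off the work surface, if the arm or the gripper's body presses on something with over 40 N, if the wrist force passes 120 N, or if a joint passes its speed limit or range.

## Working session

There is one attempt and no reset: what is moved stays moved. The work goes in short steps, Python scripts to look and compute and a shell command to move; the robot and the scene stay as the last step left them, time stands still between calls to the robot, and variables do not carry over. Pictures are saved under pics/ and viewed, and the job is handed in when it is done.

```bash
ls; mkdir -p pics
python3 - <<'E'
from workcell import telemetry, vision, ctrl
import cv2,pickle
print(telemetry.read_state(), ctrl.tcp_to_grasp)
for n in ("side","top","wrist"):
    c=vision.camera(n); cv2.imwrite(f"pics/{n}0.png",c["image"][:,:,::-1]); pickle.dump(c,open(f"pics/{n}0.pkl","wb"))
    print(n,c["mtx"].tolist(),c["eye"],c["rotation"],[k for k in c])
E
```

```text
pics
{'clock': 0.0, 'q': array([ 1.11527549e+00,  3.09015253e-01,  1.63521307e+00, -9.61082601e-06,
        1.19972561e+00, -6.97100469e-02]), 'qvel': array([ 0.00039738,  0.00215601, -0.00019249, -0.00034333, -0.00093074,
       -0.00079576]), 'joint_torque': array([-2.03133372e-03, -4.15251732e+01, -2.76663530e+01, -4.18675927e-04,
        1.03405112e-02, -5.09808473e-06]), 'tool_pos': array([0.23485536, 0.57828456, 0.23002809]), 'tcp_rot': array([-3.02179550e-04,  1.91709355e-01,  9.81451032e-01, -1.14132196e-03]), 'ft_force': array([ 0.13926082,  0.25624109, -0.32744887]), 'ft_torque': array([-0.01083848, -0.00261558, -0.05300556]), 'opening': 0.08529341544023915} -0.0187
side [[483.9887673667509, 0.0, 252.93642404016697], [0.0, 483.9887673667509, 186.30446918242654], [0.0, 0.0, 1.0]] [-0.016448    1.28061994  0.89971331] [-0.18950633 -0.11882191  0.48518939  0.84531649] ['image', 'mtx', 'eye', 'rotation']
top [[350.8964147221937, 0.0, 259.66488079382975], [0.0, 350.8964147221937, 193.24763501190245], [0.0, 0.0, 1.0]] [0.47568396 0.08035886 1.04777656] [-0.69819847 -0.03649052  0.03638143  0.71404743] ['image', 'mtx', 'eye', 'rotation']
wrist [[289.2312661694366, 0.0, 254.91468631573258], [0.0, 289.2312661694366, 186.6602908429321], [0.0, 0.0, 1.0]] [0.17168456 0.60380107 0.37277109] [ 0.82199012 -0.11368378 -0.07521922  0.55294694] ['image', 'mtx', 'eye', 'rotation']
```

View pics/side0.png

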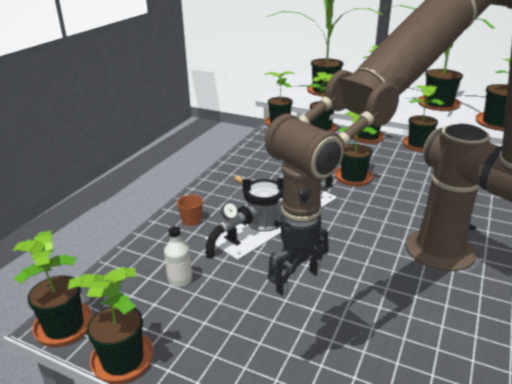

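View pics/top0.png

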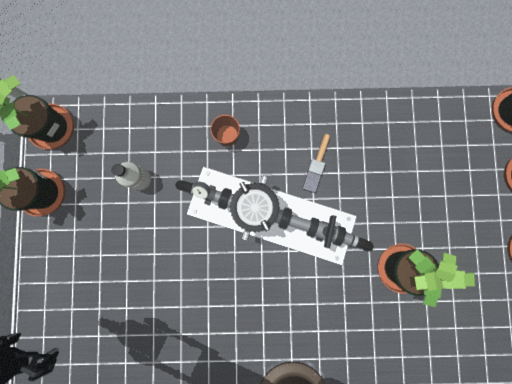

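View pics/wrist0.png

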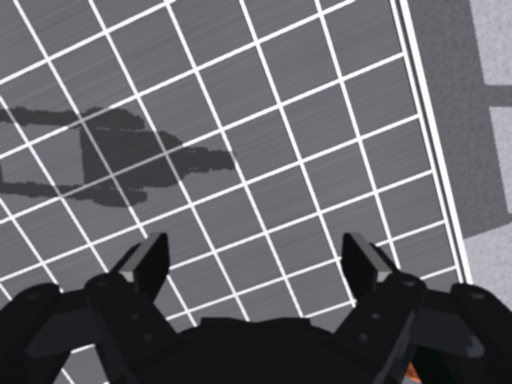

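The top view shows the unit clearly (pot at about 254,208, valve at about 331,233). I'll enlarge it.

```bash
cat > h.py <<'E'
import numpy as np, cv2, pickle
from scipy.spatial.transform import Rotation as R
def rot(q): return R.from_quat([q[1],q[2],q[3],q[0]])
def cast(c,uv,z):
    K=c["mtx"]; p=np.linalg.inv(K)@[uv[0],uv[1],1]
    d=rot(c["rotation"]).apply([p[0],-p[1],-p[2]]); e=np.array(c["eye"])
    return e+d*(z-e[2])/d[2]
def proj(c,P):
    p=rot(c["rotation"]).inv().apply(np.array(P)-c["eye"]); v=c["mtx"]@[p[0],-p[1],-p[2]]
    return v[:2]/v[2]
def load(n): return pickle.load(open(f"pics/{n}.pkl","rb"))
def snap(n,tag):
    from workcell import vision
    c=vision.camera(n); pickle.dump(c,open(f"pics/{n}{tag}.pkl","wb")); return c
def crop(c,x0,y0,x1,y1,s,f):
    im=c["image"][y0:y1,x0:x1,::-1]; cv2.imwrite(f,cv2.resize(im,None,fx=s,fy=s,interpolation=cv2.INTER_CUBIC))
E
python3 -c "
from h import *
c=load('top0'); crop(c,170,160,380,270,3.8,'pics/t0z.png')"
```

```text
(no output)
```

View pics/t0z.png

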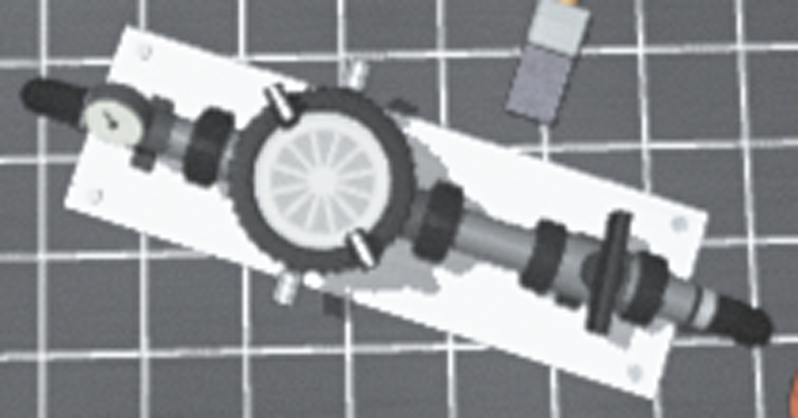

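Run:
```python
from h import *
c=load('top0'); o=np.array([170,160])
f=lambda x,y,z: cast(c,np.array([x,y])/3.8+o-0.37,z)
mA=f(286,290,.124); mB=f(357,74,.124); lA=f(360,249,.174); lB=f(281,103,.174)
v1=f(622,212,.149); v2=f(598,330,.149)
P=(mA+mB)/2; L=(lA+lB)/2; V=(v1+v2)/2
print('marks',mA,mB,np.linalg.norm(mA-mB),'lugs',lA,lB,np.linalg.norm(lA-lB)); print('ctr',P,L,'valve',V,np.linalg.norm(v1-v2),'dist',np.linalg.norm((V-P)[:2]))
a=lambda d: np.arctan2(d[1],d[0])
print('unit yaw by marks',a(mB-mA),'by valve',a(P-V)-np.pi/2,'lug ang',a(lB-lA),'collar',a(lB-lA)-a(mB-mA),'handle', a(v1-v2))
# pixel masks
g=c["image"].astype(int)
# plate corners
for x,y in ((127,25),(707,212),(653,398),(66,207)): print(f(x,y,.008))
```

```text
marks [0.45995416 0.12054211 0.124     ] [0.60880959 0.06818811 0.124     ] 0.157793790412762 lugs [0.48628869 0.0696016  0.174     ] [0.58341563 0.11945574 0.174     ] 0.10917452929404063
ctr [0.53438188 0.09436511 0.124     ] [0.53485216 0.09452867 0.174     ] valve [ 0.46834124 -0.09786147  0.149     ] 0.0805805431187057 dist 0.20325458326444776
unit yaw by marks -0.33819772423029315 by valve -0.33092277460312314 lug ang 0.47422185110061427 collar 0.8124195753309074 handle -0.24385618185858798
[0.668718   0.24748836 0.008     ]
[ 0.51093749 -0.20321951  0.008     ]
[ 0.36938521 -0.15458899  0.008     ]
[0.52602633 0.2958578  0.008     ]
```

Pot axis is about (0.535, 0.0945), unit yaw -0.336, collar about 0.81 and valve about 0.09. The checks fit: mark span 158 mm (156 expected), lug span 109 (110), valve distance 203 (205). I'll go above lug A, turning the tool to yaw -1.097. That choice keeps joint 6 in range for both the collar and the valve.

```bash
R="";python3 -m crank '0 0 -0.114 0.0125 -0.0254 0 0;0 0 -0.114 0.0125 -0.0254 0 0;0 0 -0.114 0.0125 -0.0254 0 0;0 0 -0.114 0.0125 -0.0254 0 0;0 0 -0.114 0.0125 -0.0254 0 0;0 0 -0.114 0.0125 -0.0254 0 0;0 0 -0.114 0.0125 -0.0254 0 0;0 0 -0.114 0.0125 -0.0254 0 0;0 0 -0.114 0.0125 -0.0254 0 0;0 0 -0.114 0.0125 -0.0254 0 0' 40
python3 -m crank '0 0 -0.114 0.0125 -0.0254 0 0;0 0 -0.114 0.0125 -0.0254 0 0;0 0 -0.114 0.0125 -0.0254 0 0;0 0 -0.114 0.0125 -0.0254 0 0;0 0 -0.114 0.0125 -0.0254 0 0;0 0 -0.114 0.0125 -0.0254 0 0;0 0 -0.114 0.0125 -0.0254 0 0;0 0 -0.114 0.0125 -0.0254 0 0;0 0 -0.114 0.0125 -0.0254 0 0;0 0 -0.114 0.0125 -0.0254 0 0;0 0 0 0 0 0 0.3;0 0 0 0 0 0 0.3'
cat >> h.py <<'E'
def st():
    from workcell import telemetry
    s=telemetry.read_state(); M=rot(s["tcp_rot"]).as_matrix()
    print('t',round(s["clock"],2),'tcp',s["tool_pos"].round(4),'yaw',round(float(np.arctan2(M[1,1],M[0,1])),4),'z',M[:,2].round(3),'F',s["ft_force"].round(1),'T',s["ft_torque"].round(2),'op',round(float(s["opening"]),4),'q6',s["q"][5].round(2))
    return s
E
python3 - <<'E'
from h import *
st()
for n in("wrist","top"):
    c=snap(n,"1"); cv2.imwrite(f"pics/{n}1.png",c["image"][:,:,::-1])
E
```

```text
clock: 0.98
tool_pos: [0.3603, 0.3236, 0.231]
tcp_rot: [-0.0, 0.693, 0.721, -0.0]
ft_force: [0.5, 0.6, -0.4]
opening: 0.0854
clock: 1.98
tool_pos: [0.4854, 0.07, 0.231]
tcp_rot: [-0.0, 0.972, 0.235, -0.0]
ft_force: [-0.6, 0.2, 0.3]
opening: 0.0641
t 1.98 tcp [0.4854 0.07   0.231 ] yaw -1.0969 z [-0.001  0.    -1.   ] F [-0.6  0.2  0.3] T [ 0.02 -0.02 -0.01] op 0.0641 q6 1.15
```

View pics/wrist1.png

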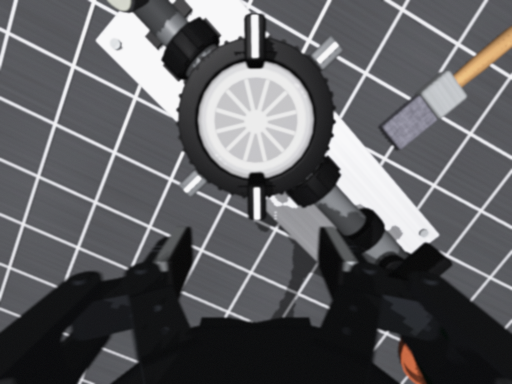

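The wrist view shows lug A (257,203) and lug B (255,36) in line with the tool, centred between the fingers, with the marks at about (193,182) and (327,53). I'll check these against the top view by casting rays.

Run:
```python
from h import *
c=load('wrist1')
f=lambda u,v,z: cast(c,(u,v),z)
mA=f(193,182,.124); mB=f(327,53,.124); lA=f(257,203,.174); lB=f(255,36,.174)
a=lambda d: np.arctan2(d[1],d[0])
print(mA,mB,lA,lB,np.linalg.norm(mA-mB),np.linalg.norm(lA-lB),(mA+mB)/2,(lA+lB)/2,a(mB-mA),a(lB-lA))
```

```text
[0.46257617 0.11994073 0.124     ] [0.6079971 0.068051  0.124    ] [0.48613945 0.06817508 0.174     ] [0.58358671 0.11967731 0.174     ] 0.15440139983651036 0.11021999129308388 [0.53528663 0.09399587 0.124     ] [0.53486308 0.0939262  0.174     ] -0.34274148719872355 0.486197612994835
```

```bash
python3 -m crank '0 0 0 0.0003 -0.001 -0.022 0.3;0 0 0 0 0 -0.022 0.3;0 0 0 0 0 -0.022 0.3;0 0 0 0 0 -0.022 0.3;0 0 0 0 0 0 0.5;0 0 0 0 0 0 0.7;0 0 0 0 0 0 0.9;0 0 0 0 0 0 1;0 0 0 0 0 0 1;0 0 0 0 0 0 1' 40; python3 -c "
from h import *
st();c=snap('wrist','2'); cv2.imwrite('pics/wrist2.png',c['image'][:,:,::-1])"
```

```text
clock: 2.92
tool_pos: [0.4868, 0.0702, 0.145]
tcp_rot: [0.0, 0.972, 0.235, 0.002]
ft_force: [-1.2, -0.1, 3.9]
opening: 0.0131
t 2.92 tcp [0.4868 0.0702 0.145 ] yaw -1.0955 z [ 0.003  0.    -1.   ] F [-1.2 -0.1  3.9] T [ 0.01  0.1  -0.17] op 0.0131 q6 1.15
```

View pics/wrist2.png

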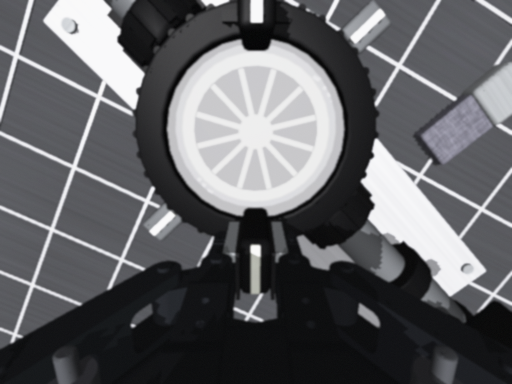

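Lug A is gripped (opening 13 mm, lug centred at about 256,265). Next I work out the arc increments.

Run:
```python
import numpy as np
r=.0545;a=np.pi+.475-np.arange(11)*.076
print(np.diff(np.c_[r*np.cos(a),r*np.sin(a)],axis=0).round(4).tolist())
```

```text
[[-0.0018, 0.0038], [-0.0015, 0.0039], [-0.0012, 0.004], [-0.0009, 0.0041], [-0.0005, 0.0041], [-0.0002, 0.0041], [0.0001, 0.0041], [0.0004, 0.0041], [0.0007, 0.0041], [0.001, 0.004]]
```

```bash
python3 -m crank '0 0 -0.076 -0.0018 0.0038 0.001 1;0 0 -0.076 -0.0015 0.0039 0.001 1;0 0 -0.076 -0.0012 0.004 0 1;0 0 -0.076 -0.0009 0.0041 0 1;0 0 -0.076 -0.0005 0.0041 0 1;0 0 -0.076 -0.0002 0.0041 0 1;0 0 -0.076 0.0001 0.0041 0 1;0 0 -0.076 0.0004 0.0041 0 1;0 0 -0.076 0.0007 0.0041 0 1;0 0 -0.076 0.001 0.004 0 1;0 0 0 0 0 0 1;0 0 0 0 0 0 1' 40; python3 -c "
from h import *
st();c=snap('wrist','3'); cv2.imwrite('pics/wrist3.png',c['image'][:,:,::-1]);c=snap('top','3');crop(c,200,170,340,260,5,'pics/t3z.png')"
```

```text
clock: 3.97
tool_pos: [0.4832, 0.11, 0.145]
tcp_rot: [0.0, 0.99, -0.142, 0.002]
ft_force: [5.5, -2.1, -6.0]
opening: 0.0134
t 3.97 tcp [0.4832 0.11   0.145 ] yaw -1.8554 z [ 0.004 -0.001 -1.   ] F [ 5.5 -2.1 -6. ] T [-0.25 -0.73 -0.32] op 0.0134 q6 1.99
```

View pics/wrist3.png

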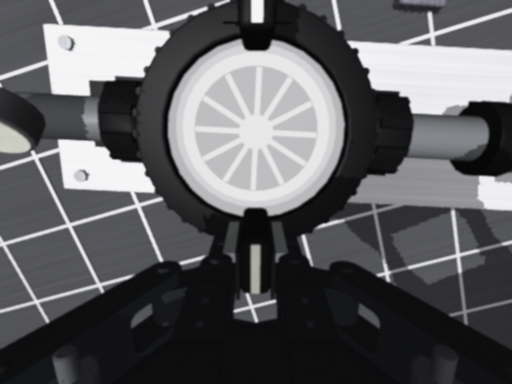

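View pics/t3z.png

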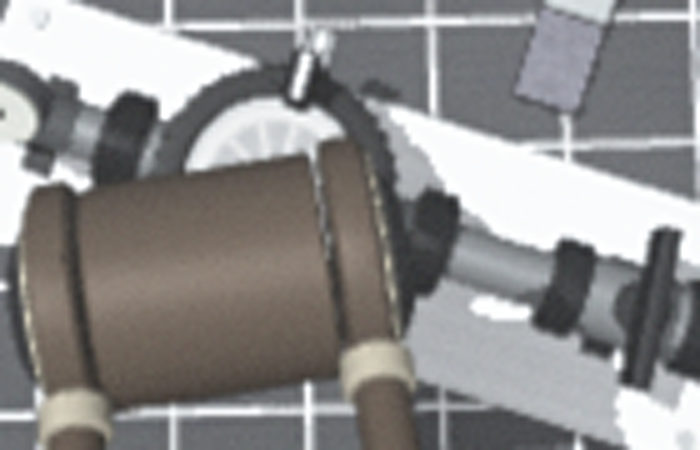

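By tool yaw (-1.855) the collar sits about 0.05 short. I'll turn it 0.05 more, then release, lift and measure.

```bash
python3 -m crank '0 0 -0.025 0.0004 0.0013 0 1;0 0 -0.025 0.0004 0.0013 0 1;0 0 0 0 0 0 1;0 0 0 0 0 0 1;0 0 0 0 0 0 0.8;0 0 0 0 0 0 0.5;0 0 0 0 0 0 0.3;0 0 0 0 0 0 0.3;0 0 0 0 0 0.02 0.3;0 0 0 0 0 0.02 0.3;0 0 0 0 0 0.023 0.3;0 0 0 0 0 0.02 0.3' ; python3 -m crank '0 0 0 0 0 0 0.3;0 0 0 0 0 0 0.3;0 0 0 0 0 0 0.3';python3 -c "
from h import *
st();c=snap('wrist','4'); cv2.imwrite('pics/wrist4.png',c['image'][:,:,::-1]);crop(c,170,0,350,240,2.5,'pics/w4z.png')"
```

```text
clock: 5.07
tool_pos: [0.4823, 0.1131, 0.2296]
tcp_rot: [-0.0, 0.986, -0.166, 0.0]
ft_force: [0.4, 0.2, 0.2]
opening: 0.0598
clock: 5.32
tool_pos: [0.4818, 0.1129, 0.2276]
tcp_rot: [0.0, 0.986, -0.166, -0.001]
ft_force: [0.6, -0.4, -1.0]
opening: 0.0599
t 5.32 tcp [0.4818 0.1129 0.2276] yaw -1.9049 z [-0.001 -0.    -1.   ] F [ 0.6 -0.4 -1. ] T [ 0.03  0.03 -0.  ] op 0.0599 q6 2.05
```

View pics/wrist4.png

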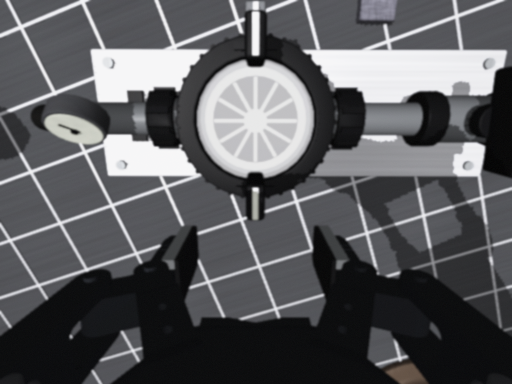

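View pics/w4z.png

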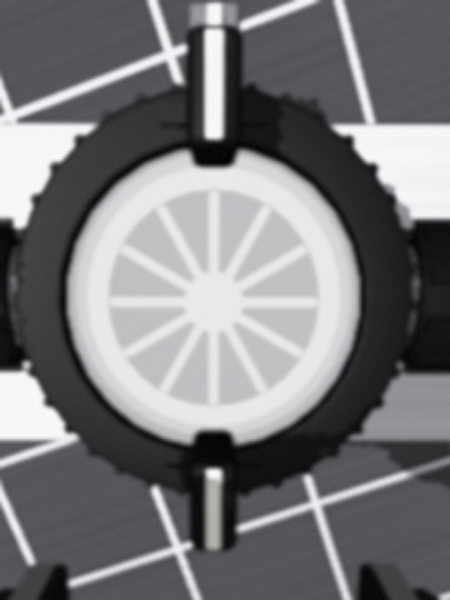

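The lugs now sit in line with the bars: bar B at about (256,6) directly behind lug B's line (256,34), and lug A at (255,203). I'll quantify it against the plate edges and mark B.

Run:
```python
from h import *
c=load('wrist4'); g=cv2.cvtColor(c["image"],cv2.COLOR_RGB2GRAY).astype(float)
a=lambda d: np.arctan2(d[1],d[0])
def cent(r0,r1,c0,c1,t):
    s=g[r0:r1,c0:c1]; w=np.clip(s-t,0,None); yy,xx=np.mgrid[r0:r1,c0:c1]; return (w*xx).sum()/w.sum(),(w*yy).sum()/w.sum()
lB=cent(16,54,247,265,130); lA=cent(190,216,249,262,100); mB=cent(2,8,244,268,120)
print(lB,lA,mB)
LA,LB=cast(c,lA,.174),cast(c,lB,.174); MB=cast(c,mB,.124)
print('lug ang',a(LB-LA),'ctr',(LA+LB)/2,'span',np.linalg.norm(LB-LA),'mB',MB)
# plate top edge: columns
def edge(cols,r0,r1):
    pts=[]
    for x in cols:
        d=np.abs(np.diff(g[r0:r1,x])); i=d.argmax(); k=slice(max(i-2,0),i+3); r=r0+.5+(np.arange(len(d))[k]*d[k]).sum()/d[k].sum(); pts.append(cast(c,(x,r),.008)[:2])
    p=np.array(pts); m=p.mean(0); v=np.linalg.svd(p-m)[2][0]; v*=np.sign(v[1]); res=(p-m)@[-v[1],v[0]]
    print('edge yaw',np.arctan2(v[1],v[0])-np.pi/2,'res mm',np.abs(res).max()*1e3)
edge(list(range(120,180,2))+list(range(330,355,2))+list(range(400,475,2)),42,60)
edge(list(range(120,180,2))+list(range(340,460,2)),165,185)
ax=(LA+LB)/2
print('markB ang',a((MB-ax)))
```

```text
(np.float64(255.1538251179326), np.float64(34.34614069870787)) (np.float64(254.9026842263999), np.float64(201.37086558761436)) (np.float64(254.9354186118892), np.float64(4.566915655150949))
lug ang -0.336475135635567 ctr [0.53513642 0.09377676 0.174     ] span 0.10802468411789942 mB [0.61531849 0.06589783 0.124     ]
edge yaw -0.3394365180938299 res mm 5.21879885135168
edge yaw -0.33568680363446113 res mm 8.828150548014152
markB ang -0.33462026114998655
```

The collar is within about 0.005 rad of the marks: lugs -0.336, plate edges -0.336 to -0.339, mark B -0.335. Next is the valve.

```bash
python3 -m crank '0 0 0.011 -0.0018 -0.0265 0 0.3;0 0 0.011 -0.0018 -0.0265 0 0.3;0 0 0.011 -0.0018 -0.0265 0 0.3;0 0 0.011 -0.0018 -0.0265 0 0.3;0 0 0.011 -0.0018 -0.0265 0 0.3;0 0 0.011 -0.0018 -0.0265 0 0.3;0 0 0.011 -0.0018 -0.0265 0 0.3;0 0 0.011 -0.0018 -0.0265 0 0.3;0 0 0 0 0 0 0.3;0 0 0 0 0 0 0.3;0 0 0 0 0 0 0.3' ;python3 -c "
from h import *
st();c=snap('wrist','5'); cv2.imwrite('pics/wrist5.png',c['image'][:,:,::-1])"
```

```text
clock: 6.28
tool_pos: [0.4672, -0.0985, 0.227]
tcp_rot: [-0.001, 0.992, -0.123, -0.001]
ft_force: [-0.6, 0.8, 1.3]
opening: 0.0598
t 6.28 tcp [ 0.4672 -0.0985  0.227 ] yaw -1.8178 z [-0.002  0.001 -1.   ] F [-0.6  0.8  1.3] T [0.01 0.   0.01] op 0.0598 q6 1.52
```

View pics/wrist5.png

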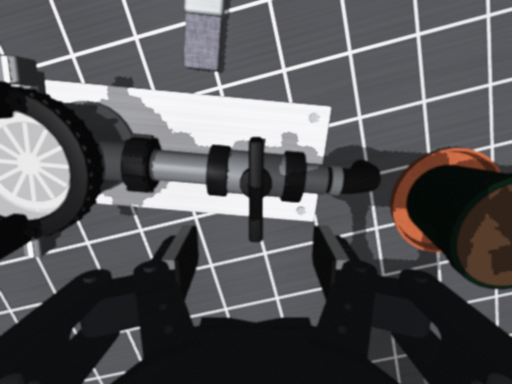

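```bash
python3 -c "
from h import *
print(cast(load('top0'),(402,268),.01),cast(load('wrist5'),(455,200),.01), cast(load('top0'),(413,264),.115),cast(load('top0'),(415,258),.2))
c=load('wrist5');print(cast(c,(256,138),.149),cast(c,(255.5,241),.149))
c=load('top0');crop(c,300,180,500,320,4,'pics/seed.png')"
```

```text
[ 0.35528135 -0.32955267  0.01      ] [ 0.35346494 -0.34002745  0.01      ] [ 0.37710619 -0.31749645  0.115     ] [ 0.40004068 -0.28694921  0.2       ]
[ 0.51032619 -0.11069748  0.149     ] [ 0.42749402 -0.08938552  0.149     ]
```

View pics/seed.png

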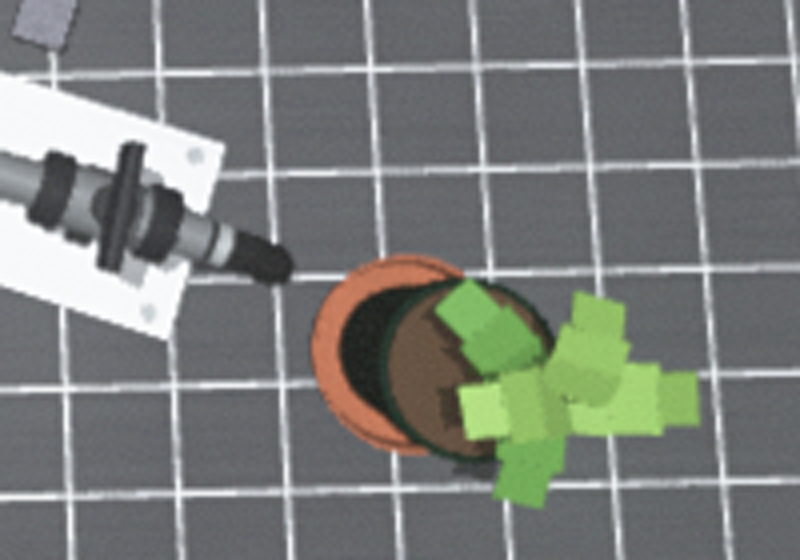

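The handle lies centred between the fingers (256, 138–241) at angle -0.25, with the stem near (0.468, -0.0995). The seedling is 0.26 m away, so the gripper clears it. Descend and grip.

```bash
python3 -m crank '0 0 0 0.001 -0.001 -0.0206 0.3;0 0 0 0 0 -0.0206 0.3;0 0 0 0 0 -0.0206 0.3;0 0 0 0 0 -0.0206 0.3;0 0 0 0 0 -0.0206 0.3;0 0 0 0 0 0 0.5;0 0 0 0 0 0 0.7;0 0 0 0 0 0 0.9;0 0 0 0 0 0 1;0 0 0 0 0 0 1;0 0 0 0 0 0 1;0 0 0 0 0 0 1' 60;python3 -c "
from h import *
st();c=snap('wrist','6'); cv2.imwrite('pics/wrist6.png',c['image'][:,:,::-1]);c=snap('top','6'); cv2.imwrite('pics/top6.png',c['image'][:,:,::-1])"
```

```text
clock: 7.33
tool_pos: [0.4705, -0.0999, 0.1269]
tcp_rot: [-0.0, 0.992, -0.123, 0.002]
ft_force: [-0.6, 2.4, 6.5]
opening: 0.0108
t 7.33 tcp [ 0.4705 -0.0999  0.1269] yaw -1.8176 z [ 0.003  0.    -1.   ] F [-0.6  2.4  6.5] T [ 0.42 -0.   -0.08] op 0.0108 q6 1.52
```

View pics/wrist6.png

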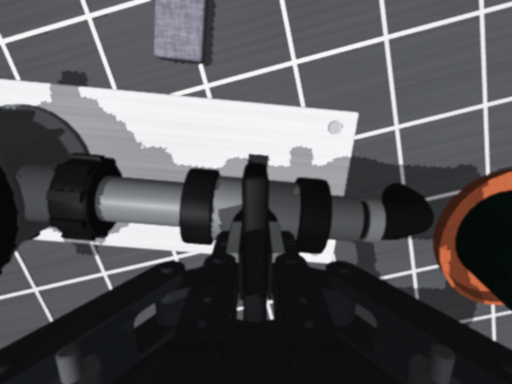

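View pics/top6.png

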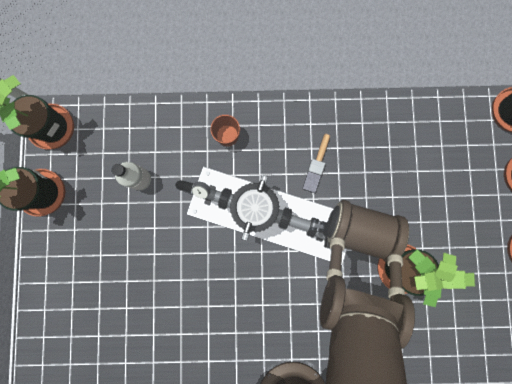

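```bash
python3 -m crank '0 0 0.09 -0.0004 0 0 1;0 0 0.09 -0.0004 0 0 1;0 0 0.09 -0.0004 0 0 1;0 0 0.09 -0.0004 0 0 1;0 0 0.09 -0.0004 0 0 1;0 0 0.09 0 0 0 1;0 0 0.09 0 0 0 1;0 0 0.09 0 0 0 1' 60;python3 -c "
from h import *
st();c=snap('wrist','7'); cv2.imwrite('pics/wrist7.png',c['image'][:,:,::-1])"
```

```text
clock: 8.1
tool_pos: [0.4701, -0.0976, 0.127]
tcp_rot: [-0.002, 0.972, 0.235, 0.004]
ft_force: [4.4, 10.4, 5.1]
opening: 0.0106
t 8.1 tcp [ 0.4701 -0.0976  0.127 ] yaw -1.0961 z [ 0.007  0.005 -1.   ] F [ 4.4 10.4  5.1] T [ 1.81 -0.69 -0.2 ] op 0.0106 q6 0.79
```

View pics/wrist7.png

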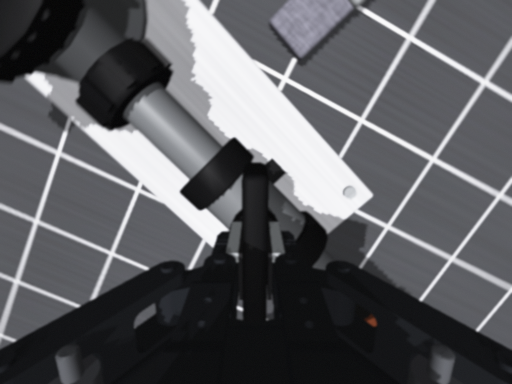

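```bash
python3 -m crank '0 0 0.09 0 0.0005 0 1;0 0 0.09 0 0.0005 0 1;0 0 0.09 0 0.0005 0 1;0 0 0.09 0 0 0 1;0 0 0.09 0 0 0 1;0 0 0.09 0 0 0 1;0 0 0.09 0 0 0 1;0 0 0.09 0 0 0 1;0 0 0 0 0 0 1;0 0 0 0 0 0 1' 60;python3 -c "
from h import *
st()"
```

```text
clock: 8.98
tool_pos: [0.4683, -0.0959, 0.1269]
tcp_rot: [-0.001, 0.827, 0.562, 0.003]
ft_force: [0.2, 11.2, 8.7]
opening: 0.0105
t 8.98 tcp [ 0.4683 -0.0959  0.1269] yaw -0.3784 z [ 0.003  0.005 -1.   ] F [ 0.2 11.2  8.7] T [ 1.72 -0.02  0.16] op 0.0105 q6 0.08
```

```bash
python3 -m crank '0 0 0.025 0 0.0005 0 1;0 0 0.025 0 0.0005 0 1;0 0 0 0 0 0 1' 60;python3 -c "
from h import *
st()"; python3 -m crank '0 0 0.02 0 0 0 1;0 0 0.02 0 0 0 1;0 0 0 0 0 0 1;0 0 0 0 0 0 1';python3 -c "
from h import *
st()"
```

```text
clock: 9.23
tool_pos: [0.4682, -0.0958, 0.1269]
tcp_rot: [-0.001, 0.813, 0.582, 0.002]
ft_force: [-0.0, 8.2, 7.5]
opening: 0.0109
t 9.23 tcp [ 0.4682 -0.0958  0.1269] yaw -0.3285 z [ 0.002  0.004 -1.   ] F [-0.   8.2  7.5] T [ 1.31  0.06 -0.21] op 0.0109 q6 0.03
clock: 9.57
tool_pos: [0.4682, -0.0958, 0.127]
tcp_rot: [-0.001, 0.803, 0.596, 0.002]
ft_force: [0.3, 7.7, 8.2]
opening: 0.0108
t 9.57 tcp [ 0.4682 -0.0958  0.127 ] yaw -0.2935 z [ 0.003  0.005 -1.   ] F [0.3 7.7 8.2] T [ 1.14  0.17 -1.06] op 0.0108 q6 -0.01
```

The moment has risen to -1.06 N m, so the handle is at its stop. Release, lift and look.

```bash
python3 -m crank '0 0 0 0 0 0 0.8;0 0 0 0 0 0 0.6;0 0 0 0 0 0 0.4;0 0 0 0 0 0 0.3;0 0 0 0 0 0 0.3;0 0 0 0 0 0.025 0.3;0 0 0 0 0 0.025 0.3;0 0 0 0 0 0.03 0.3;0 0 0 0 0 0.03 0.3;0 0 0 0 0 0.03 0.3;0 0 0 0 0 0 0.3';python3 -c "
from h import *
st();c=snap('wrist','8'); cv2.imwrite('pics/wrist8.png',c['image'][:,:,::-1])"
```

```text
clock: 10.48
tool_pos: [0.4711, -0.099, 0.2721]
tcp_rot: [0.005, 0.801, 0.599, 0.004]
ft_force: [1.7, -0.1, 0.5]
opening: 0.0594
t 10.48 tcp [ 0.4711 -0.099   0.2721] yaw -0.287 z [ 0.012 -0.004 -1.   ] F [ 1.7 -0.1  0.5] T [-0.03 -0.03  0.02] op 0.0594 q6 -0.01
```

View pics/wrist8.png

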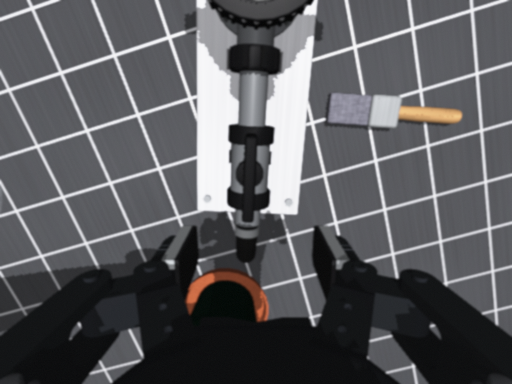

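The handle lies along the pipe (from about 251,138 to 249,222). I'll move the arm clear for a full top check.

```bash
python3 -m crank '0 0 0 0 0 0.025 0.3;0 0 0 0 0 0.025 0.3;0 0 0 -0.014 0.035 0 0.3;0 0 0 -0.014 0.035 0 0.3;0 0 0 -0.014 0.035 0 0.3;0 0 0 -0.014 0.035 0 0.3;0 0 0 -0.014 0.035 0 0.3;0 0 0 -0.014 0.035 0 0.3;0 0 0 -0.014 0.035 0 0.3;0 0 0 -0.014 0.035 0 0.3;0 0 0 -0.014 0.035 0 0.3;0 0 0 -0.014 0.035 0 0.3'; python3 -m crank '0 0 0 0 0.035 0 0;0 0 0 0 0.035 0 0;0 0 0 0 0.035 0 0;0 0 0 0 0.035 0 0;0 0 0 0 0.035 0 0;0 0 0 0 0 0 0;0 0 0 0 0 0 0';python3 -c "
from h import *
st();c=snap('top','9'); cv2.imwrite('pics/top9.png',c['image'][:,:,::-1]);crop(c,170,160,380,270,3.8,'pics/t9z.png')"
```

```text
clock: 11.53
tool_pos: [0.3254, 0.2534, 0.3138]
tcp_rot: [0.0, 0.801, 0.599, -0.001]
ft_force: [1.9, 0.5, 0.1]
opening: 0.0597
clock: 12.12
tool_pos: [0.3261, 0.4279, 0.3128]
tcp_rot: [0.001, 0.8, 0.6, -0.002]
ft_force: [0.6, -0.9, 0.6]
opening: 0.0853
t 12.12 tcp [0.3261 0.4279 0.3128] yaw -0.2844 z [-0.003 -0.004 -1.   ] F [ 0.6 -0.9  0.6] T [-0.    0.04 -0.07] op 0.0853 q6 1.12
```

View pics/top9.png

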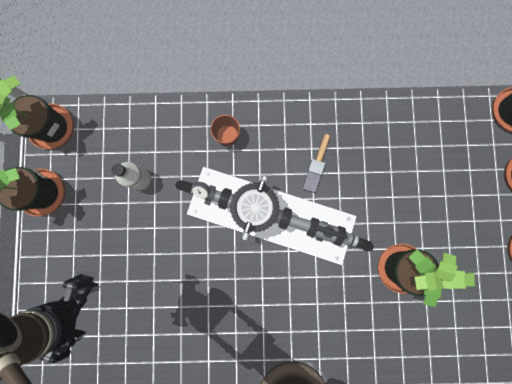

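View pics/t9z.png

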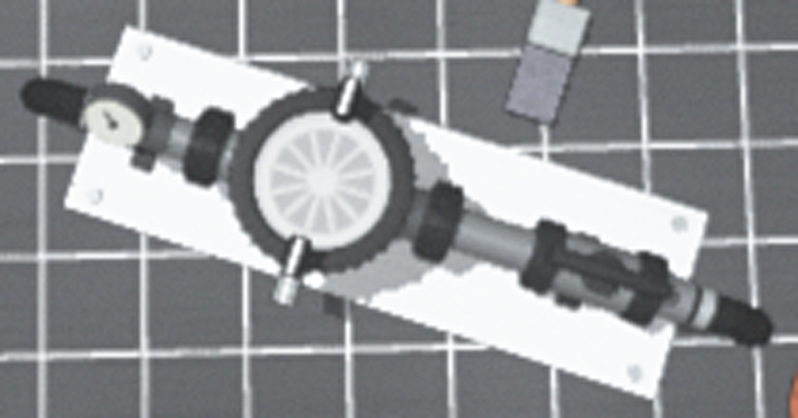

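Run:
```python
from h import *
c=load('top9'); o=np.array([170,160]); g=cv2.cvtColor(c["image"],cv2.COLOR_RGB2GRAY).astype(float)
f=lambda x,y,z: cast(c,np.array([x,y])/3.8+o-0.37,z)
a=lambda d: np.arctan2(d[1],d[0])
lB,lA=f(347,98,.174),f(294.5,256,.174); print('lug',a(lB-lA),np.linalg.norm(lB-lA))
mA=f(286,290,.124); mB=f(357,74,.124);print('mark',a(mB-mA))
print('handle rel pipe',a(f(550,256,.149)-f(668,294,.149))-np.pi/2)
a0=load('top0')["image"].astype(int); d=np.abs(a0-c["image"]).sum(2)>90
for n,(x0,y0,x1,y1) in dict(seed=(375,240,480,310),bottle=(105,155,155,200),pot=(205,110,245,150),brush=(300,130,335,195)).items(): print(n,d[y0:y1,x0:x1].sum())
```

```text
lug -0.3412537319706418 0.1093663729567462
mark -0.33819772423029315
handle rel pipe -0.33415953515286656
seed 0
bottle 0
pot 0
brush 0
```

Everything checks out: collar -0.003 rad from the marks, handle parallel to the pipe, and no bystander has moved. Handing in.

```bash
python3 -c "
from workcell import ctrl
print(ctrl.hand_in())"
```

```text
the job is handed in; nothing more can be done
None
```

The collar is locked at the index bars and the ball valve is fully open. I handed the job in at about 12 s, with the arm clear of everything.

- **Collar:** I gripped lug A and turned the collar clockwise by about 0.81 rad. I then let go and checked it before touching the valve. From the wrist camera the lugs were at -0.336 rad, the plate edges at -0.336 to -0.339 and mark B at -0.335. The final top view gave lugs at -0.341 against marks at -0.338, so the collar is within about 0.005 rad of the marks.
- **Valve:** I gripped the handle at its centre and turned it anticlockwise until it hit its stop, where the wrist moment rose to about 1.1 N m. In the final top view the handle lies along the pipe: -0.334 rad, against the unit's -0.337.
- **Bystanders:** The before and after top pictures show no changed pixels around the plant, bottle, spare pot or brush.
- **Forces:** The highest wrist force I read was about 14 N, sampled at the end of moves rather than continuously.

No final check failed. The straight-line fits to the plate edges had a few outlying points, up to 9 mm off, but their angles agreed with the other measurements.

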